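Fit the funnel shelf to a filter stand and set the funnel over the receiving beaker

ROBOT

A 6-joint arm with a two-finger parallel gripper is mounted at the origin on a cart in front of the work surface, level with it; the furniture and walls round the work are solid. World frame = base frame: x ahead of the robot, y to its left, z up, the work surface at z = 0. Lengths are in m, angles in rad, forces in N, time in s.
With the tool pointing down it reaches from about 0.275 to 0.825 m from the base axis. Payload 5.2 kg.
Tool frame: the origin (TCP) lies between the finger pads; the fingertips stand 22 mm ahead of it and the grasp point (between the pads) lies 3 mm ahead of it; z points along the fingers, y is the line along which they close (so a half turn about z gives the same grasp; the last joint's range is limited). The gripper opens to 93 mm and grips with 3 to 60 N. Pads are 15 mm wide; open, the fingers measure 128 mm over their backs; the gripper's body (75 mm by 188 mm) begins 65 mm behind the grasp point.
Start: joints at [1.049, 0.259, 1.535, -0, 1.348, -0.203], TCP at [0.172, 0.522, 0.241] pointing down, gripper open.
Joint ranges: [-3.14, 3.14], [-0.91, 2.08], [0.19, 2.58], [-1.22, 4.36], [0.22, 2.71], [-3.12, 3.12]. Speed limits (rad/s): [2.57, 2.57, 3.14, 3.14, 3.14, 3.14].

INTERFACE

Orientations are given as a unit quaternion [w, x, y, z].
In Python, from workcell import state, viewer, workorder gives the robot as it stands.
- The arm moves only by the tool servo_tool, never from a script. Its argument "plan" is a list of rows, each a list of 7 numbers: the turn, a rotation vector about the tool's x, y, z in rad, then the shift along the tool's x, y, z in cm, then the closure in counts, from 0 (fully open) to 255 (shut). A call has 1 to 5 rows; each row is the pose to reach, as a shift and turn from the pose commanded when the call began, along the tool's axes at that moment; what a row does not reach only later rows make up. A row lasts 1/8 s, in which the tool goes at most 62.5 mm and 10.7 degrees, less where a joint would pass 70% of its speed; a pose out of reach is approached as far as the arm can. A call with a gripper value outside its range is refused whole. The fingers move at their own pace and stop on an object; "squeeze" is the grip in N (left out, the last holds). Time passes only in rows, so rows that repeat a pose let the fingers close. It gives the time, the measured TCP pose, the force, the opening and the grip force at its end, in the units of the state.
- state(): the state, without advancing time (a new reading comes with each control period).
- viewer.get_image(name): name is "side" or "top"; returns the picture (480x640x3 uint8, blue, green, red); there is no depth.
- viewer.camera_model(name): a dict with "camera_matrix" (3x3 intrinsics, pixels), "k1" (the pictures are not rectified: a ray, as slopes to the right and down, at radius r is drawn at 1 + k1 r^2 times it, then the intrinsics apply), "rvec" (rotation vector, rad) and "tvec" (3), from world to camera coordinates, as OpenCV has them. Camera axes: x right, y down, z forward; pixel columns grow to the right and rows downward; lengths in m; the calibration is good to about 2 mm. A picture is of the moment at which its call begins. camera_model takes no time and is no camera call.
- workorder.close_job(): hands the job in; it is judged then, once.
The state is a dict: "clock": time; "joint_pos": joint angles; "joint_velocities": joint speeds; "joint_torque": joint torques, N m; "ee_pos": TCP position; "eef_rot": TCP orientation; "force": force on the tool from outside, world axes, zero at the start; "moment": the same for the moment, N m; "opening": finger opening in m; "finger_force": force on a finger pad.
Only numpy, scipy, OpenCV 4.12 (cv2) and the standard library are available. Lean on these libraries where they do the work, as an engineer would, in place of code of your own. Each camera call takes 0.05 s, during which the arm holds its last target. There are 200 camera calls.

TASK

Get the filter stand ready: thread the loose funnel shelf onto the tall rod and lower it gently and square, without letting it drop or forcing it, until it sits flat on the stop collar, turned so that one of its two funnel holes is over the open beaker on the base; let go of it. Then take the blue funnel from its tall beaker and seat it upright in that hole so that its stem hangs into the open beaker. Do not shift or tip the open beaker or the stoppered flask.

Things in the scene. Friction and masses are not known exactly. Their poses are not given: they have to be found in the camera images.
- stand: fixed filter stand: grey base plate 125 (x) x 270 (y) x 12 mm, its origin at the underside below the rod; a steel rod 12 mm in diameter rises vertically from the middle. Two places for vessels lie on the base 74 mm either side of the rod along the stand's y axis
- rod_tip (a point): top of the rod, 280 mm above the bench, on the rod's axis (z up). The last 6 mm taper to a 4 mm tip
- collar_top (a point): middle of the top face of the dark steel stop collar on the rod, 135 mm above the bench, on the rod's axis; the collar is 44 mm in diameter and 16 mm high and is fixed. Axes parallel to the stand's
- funnel_shelf: loose shelf, 0.28 to 0.52 kg, on the bench: white plate 100 (x) x 208 (y) x 8 mm (z 2 to 10 mm) standing on its aluminium hub; origin at the centre of the hub's underside, z up. Hub 40 mm in diameter to z = 13 mm, then a 20 mm sleeve with a black grip on top, z = 26 to 50 mm; a 14 mm bore runs through all along z. Two 27 mm holes in the plate at y = +74 and -74 mm, x = 0
- shelf_grip (a point): middle of the black grip's flats, 40 mm above the hub's underside, 6 mm in front (-x) of the bore axis; axes as the shelf's. Grip 20 mm wide across its flats (y faces: pinch these), its rounded nose 25 mm in front of the bore. The seated grip lets 95 mm of rod through its top, which would strike the palm of an upright gripper: lean the tool 25 to 40 degrees, wrist to the shelf's -x side
- funnel: blue plastic funnel, 28 to 49 g, 92 mm tall: origin at the lower end of the stem, z up along its axis. Stem 10 mm in diameter, 40 mm long; cone; a 44 mm flange whose flat underside, 54.5 mm above the origin, is its seat (a 25 mm neck below it enters the hole); upright rim 58 mm wide, 82 to 92 mm above the origin: grip across it from above at 87 mm. Seated, its origin is 44.5 mm below the shelf's
- funnel_beaker: tall clear glass beaker, empty, 47 mm in diameter and 66 mm high, standing on the bench, in which the funnel stands stem down at the start, its flange on the beaker's rim; origin at the centre of its underside, z up
- beaker: wide open glass beaker with water in it, 82 mm in diameter and 97 mm high, inner diameter about 68 mm, the receiver; loose on one of the two places of the stand's base (left or right varies, up to 5 mm off the middle of the place); origin at the centre of its underside
- flask: small round glass flask with a blue stopper, 55 mm in diameter and 71 mm high, loose on the other place of the base; origin at the centre of its underside
Things that resemble listed ones, but are neither listed nor needed, are in the scene too. Several things have the shape of the funnel; the one meant has the colours described above.

How it is judged:
On the way:
1. the shelf sits flat on the stop collar, on the rod, one hole over the open beaker, and is let go (horizontal distance between funnel_shelf and collar_top below 0.004 m and z of funnel_shelf in the frame of collar_top between -0.003 and 0.003 m and angle between funnel_shelf's own z axis and vertical below 0.05 rad and x of beaker in the frame of funnel_shelf between -0.02 and 0.02 m and contact force between the fingers and funnel_shelf below 0.1 N and linear speed of funnel_shelf below 0.02 m/s), for 0.2 s.
At the end, for the whole second after the job is handed in: Shelf on the rod, flat on the collar (3 mm, tilt under 0.05 rad); funnel seated in a hole (stem end over 41 mm below the hub's underside, within 6 mm of the hole's axis, tilt under 0.1 rad) and within 22 mm of the open beaker's axis; beaker and flask upright; all released and at rest (horizontal distance between funnel_shelf and collar_top below 0.004 m and z of funnel_shelf in the frame of collar_top between -0.003 and 0.003 m and angle between each of funnel_shelf, beaker, flask's own z axis and vertical below 0.05 rad and (y of funnel in the frame of funnel_shelf between 0.068 and 0.08 m or y of funnel in the frame of funnel_shelf between -0.08 and -0.068 m) and x of funnel in the frame of funnel_shelf between -0.006 and 0.006 m and z of funnel in the frame of funnel_shelf below -0.041 m and angle between funnel's own z axis and vertical below 0.1 rad and horizontal distance between funnel and beaker below 0.022 m and linear speed of each of funnel, funnel_shelf below 0.02 m/s); the robot touches nothing.
It fails at once if the open beaker is shifted more than 15 mm or tipped (distance of beaker from where it was at the start of the episode above 0.015 m or angle between beaker's own z axis and vertical above 0.2 rad).
It fails at once if the flask is shifted more than 15 mm or tipped (distance of flask from where it was at the start of the episode above 0.015 m or angle between flask's own z axis and vertical above 0.2 rad).
It fails at once if the shelf is let drop (moving faster than 0.3 m/s with no finger on it) (contact force between the fingers and funnel_shelf below 0.1 N and linear speed of funnel_shelf above 0.3 m/s).
It fails at once if the funnel is let drop (moving faster than 0.4 m/s with no finger on it) (contact force between the fingers and funnel below 0.1 N and linear speed of funnel above 0.4 m/s).
It fails at once if the shelf is forced against the stand with more than 80 N (contact force between funnel_shelf and stand above 80 N).
It also fails if it takes over 66 s, if anything falls off the work surface, if the arm or the gripper's body presses on something with over 40 N, if the wrist force passes 120 N, or if a joint passes its speed limit or range.

## Working session

There is one attempt and no reset: what is moved stays moved. The work goes in short steps, Python scripts to look and compute and a tool call to move; the robot and the scene stay as the last step left them, time stands still between calls to the robot, and variables do not carry over. Pictures are saved under pics/ and viewed, at most 10 in all, crops included, and the job is handed in when it is done.

Besides the shell and the picture viewer there is one more tool, called after "Emit:" as name(argument=value, ...), one argument or row to a line, values as JSON. servo_tool: Moves the arm, as the interface text tells. Its arguments: {"type":"object","properties":{"plan":{"type":"array","items":{"type":"array","items":{"type":"number"}}},"squeeze":{"type":"number"}},"required":["plan"]}

```bash
ls; mkdir -p pics; python3 - <<'E'
from workcell import state, viewer
import cv2
for n in ("side","top"):
    cv2.imwrite(f"pics/{n}0.png",viewer.get_image(n)); print(n,viewer.camera_model(n))
print(state())
E
```

```text
pics
side {'camera_matrix': array([[519.10209042,   0.        , 321.62871514],
       [  0.        , 519.10209042, 242.97149094],
       [  0.        ,   0.        ,   1.        ]]), 'k1': 0.0358677660221173, 'rvec': array([ 0.08590679, -2.78393788,  1.35638592]), 'tvec': array([0.57276376, 0.15356312, 1.49086846])}
top {'camera_matrix': array([[461.80822444,   0.        , 313.82811671],
       [  0.        , 461.80822444, 248.49804275],
       [  0.        ,   0.        ,   1.        ]]), 'k1': -0.0031017039176976717, 'rvec': array([ 2.1395187 , -2.13378807,  0.15758114]), 'tvec': array([0.0259856 , 0.59611726, 1.25384668])}
{'clock': 0.1, 'joint_pos': array([ 1.04920200e+00,  2.59263010e-01,  1.53591432e+00, -1.52229262e-06,
        1.34802483e+00, -2.02803720e-01]), 'joint_velocities': array([-0.0009601 , -0.00280673, -0.00164462,  0.00048295,  0.00036933,
        0.00061463]), 'joint_torque': array([ 1.21043642e-03, -4.38215625e+01, -2.84644175e+01,  7.21906358e-02,
        3.63184721e-02, -3.38548125e-05]), 'ee_pos': array([0.17213755, 0.52190741, 0.23992846]), 'eef_rot': array([-2.84456711e-04,  1.58720986e-01,  9.87323149e-01, -7.52807414e-04]), 'force': array([-0.05112192,  0.98595346, -0.09039716]), 'moment': array([-0.02770332, -0.05515491,  0.00121335]), 'finger_force': 0.0, 'opening': 0.09294545265298287}
```

View pics/top0.png

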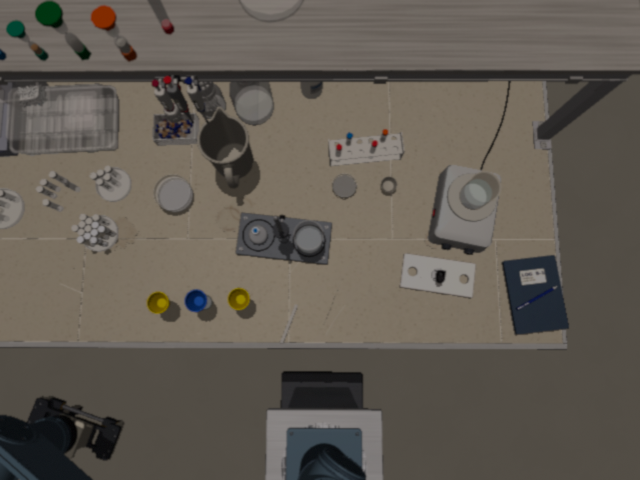

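View pics/side0.png

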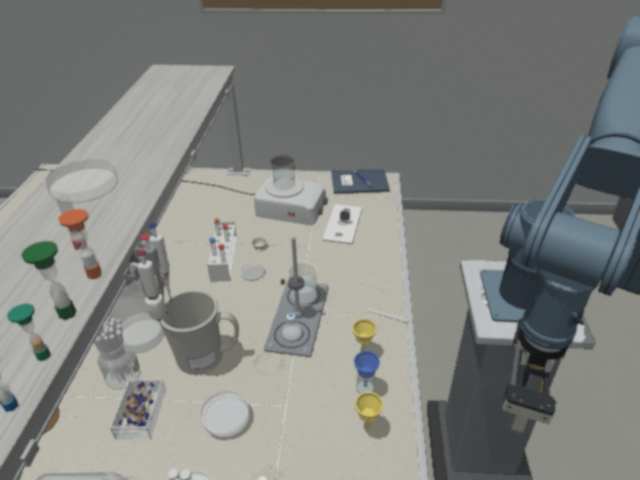

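The top view shows the stand at about (284,240), with the beaker on its right at (308,240) and the flask on its left at (257,233). The shelf is at (438,276) and the blue funnel at (197,301), between two yellow ones. The side view agrees. Next I'll measure them.

```bash
cat > h.py <<'E'
import numpy as np, cv2
from scipy.spatial.transform import Rotation as R
from workcell import state, viewer
M={n:viewer.camera_model(n) for n in("side","top")}
def rays(n,uv):
    m=M[n];K=m["camera_matrix"];d=(np.atleast_2d(uv)-[K[0,2],K[1,2]])/[K[0,0],K[1,1]]
    s=d.copy()
    for _ in range(10): s=d/(1+m["k1"]*(s**2).sum(1,keepdims=True))
    Rm=cv2.Rodrigues(m["rvec"])[0]
    return -Rm.T@m["tvec"], np.c_[s,np.ones(len(s))]@Rm
def plane(n,uv,z):
    c,d=rays(n,uv); return c+d*((z-c[2])/d[:,2])[:,None]
def proj(n,p):
    m=M[n];K=m["camera_matrix"];q=np.atleast_2d(p)@cv2.Rodrigues(m["rvec"])[0].T+m["tvec"];s=q[:,:2]/q[:,2:]
    return s*(1+m["k1"]*(s**2).sum(1,keepdims=True))*K[0,0]+[K[0,2],K[1,2]]
def tri(a,b):
    A=[];B=[]
    for n,uv in(("side",a),("top",b)):
        c,d=rays(n,uv);d=d[0]/np.linalg.norm(d[0]);P=np.eye(3)-np.outer(d,d);A.append(P);B.append(P@c)
    return np.linalg.lstsq(np.vstack(A),np.hstack(B),rcond=None)[0]
def blobs(mask,x0,y0,x1,y1,amin=30):
    k=np.zeros_like(mask);k[y0:y1,x0:x1]=mask[y0:y1,x0:x1]
    return sorted([c for c in cv2.findContours(k,cv2.RETR_EXTERNAL,cv2.CHAIN_APPROX_NONE)[0] if cv2.contourArea(c)>amin],key=cv2.contourArea,reverse=True)
E
python3 - <<'E'
from h import *
np.set_printoptions(precision=4,suppress=True)
t=cv2.imread("pics/top0.png");s=cv2.imread("pics/side0.png")
def rect(mask,box,z,nm):
    c=blobs(mask,*box)[0]; w=plane("top",c[:,0,:].astype(float),z)[:,:2].astype(np.float32)
    r=cv2.minAreaRect(w); print(nm,r,cv2.contourArea(c)); return r
g=cv2.cvtColor(t,cv2.COLOR_BGR2GRAY)
hsv=cv2.cvtColor(t,cv2.COLOR_BGR2HSV); hs=cv2.cvtColor(s,cv2.COLOR_BGR2HSV)
print("px plate",t[260,425],"bench",t[300,380],"base",t[256,280])
white=((hsv[...,1]<25)&(g>150)).astype(np.uint8)
rect(white,(390,240,490,310),.010,"shelf")
warm=((t[...,2].astype(int)-t[...,0]<12)).astype(np.uint8)
warm=cv2.morphologyEx(warm,cv2.MORPH_OPEN,np.ones((5,5)))
rect(warm,(225,200,345,275),.012,"stand")
blue=cv2.inRange(hsv,(105,130,40),(130,255,255))
c=blobs(blue,150,270,260,330)[0];w=plane("top",c[:,0,:].astype(float),.092+.0115)[:,:2].astype(np.float32);print("funnel",cv2.minEnclosingCircle(w),cv2.boundingRect(c))
blue=cv2.inRange(hs,(105,130,40),(130,255,255))
c=blobs(blue,330,330,400,400)[0];print(cv2.boundingRect(c))
# crops
a=cv2.resize(t[215:310,235:345],None,fx=5,fy=5,interpolation=cv2.INTER_CUBIC)[:, :550]
a=cv2.resize(t[205:275,230:340],(550,350),interpolation=cv2.INTER_CUBIC);b=cv2.resize(t[245:305,395:485],(375,250),interpolation=cv2.INTER_CUBIC)
d=cv2.resize(s[230:360,260:335],(250,433),interpolation=cv2.INTER_CUBIC)
o=np.zeros((600,800,3),np.uint8);o[:350,:550]=a;o[350:,:375]=b;o[:433,550:]=d
cv2.imwrite("pics/crop0.png",o)
E
```

```text
px plate [140 144 147] bench [ 99 114 124] base [83 80 79]Traceback (most recent call last):
  File "<stdin>", line 11, in <module>
  File "<stdin>", line 5, in rect
IndexError: list index out of range
```

```bash
python3 - <<'E'
from h import *
np.set_printoptions(precision=4,suppress=True)
t=cv2.imread("pics/top0.png");s=cv2.imread("pics/side0.png")
def rect(mask,box,z,nm):
    c=blobs(mask,*box)[0]; w=plane("top",c[:,0,:].astype(float),z)[:,:2].astype(np.float32)
    r=cv2.minAreaRect(w); print(nm,r,cv2.boundingRect(c)); return r
g=cv2.cvtColor(t,cv2.COLOR_BGR2GRAY)
hsv=cv2.cvtColor(t,cv2.COLOR_BGR2HSV); hs=cv2.cvtColor(s,cv2.COLOR_BGR2HSV)
white=((t[...,2].astype(int)-t[...,0]<14)&(g>120)).astype(np.uint8)
rect(white,(390,245,490,310),.010,"shelf")
warm=((t[...,2].astype(int)-t[...,0]<14)).astype(np.uint8)
warm=cv2.morphologyEx(warm,cv2.MORPH_OPEN,np.ones((5,5)))
rect(warm,(225,205,345,275),.012,"stand")
dark=(g<45).astype(np.uint8)
c=blobs(dark,425,262,455,292,10)[0];print("grip",cv2.boundingRect(c),cv2.minAreaRect(plane("top",c[:,0,:].astype(float),.05)[:,:2].astype(np.float32)))
blue=cv2.inRange(hsv,(100,110,30),(130,255,255))
c=blobs(blue,150,270,260,330)[0];w=plane("top",c[:,0,:].astype(float),.1035)[:,:2].astype(np.float32);print("funnel",cv2.minEnclosingCircle(w),cv2.boundingRect(c))
blue=cv2.inRange(hs,(100,110,30),(130,255,255))
c=blobs(blue,330,330,400,400)[0];print(cv2.boundingRect(c))
a=cv2.resize(t[205:275,230:340],(550,350),interpolation=cv2.INTER_CUBIC);b=cv2.resize(t[245:305,395:485],(375,250),interpolation=cv2.INTER_CUBIC)
d=cv2.resize(s[230:360,260:335],(250,433),interpolation=cv2.INTER_CUBIC)
o=np.zeros((600,800,3),np.uint8);o[:350,:550]=a;o[350:,:375]=b;o[:433,550:]=d
cv2.imwrite("pics/crop0.png",o)
E
```

```text
shelf ((0.526635468006134, -0.32705551385879517), (0.2055693119764328, 0.09614376723766327), 81.63550567626953) (401, 254, 74, 43)
stand ((0.6332722306251526, 0.11555824428796768), (0.26944848895072937, 0.12772811949253082), 83.64588928222656) (236, 213, 96, 51)
grip (436, 271, 9, 12) ((0.5176100134849548, -0.3230431079864502), (0.02218913659453392, 0.031202634796500206), 87.85285186767578)
funnel ((0.4472689628601074, 0.3402266204357147), 0.02902783267199993) (185, 290, 22, 22)
(355, 353, 24, 20)
```

View pics/crop0.png

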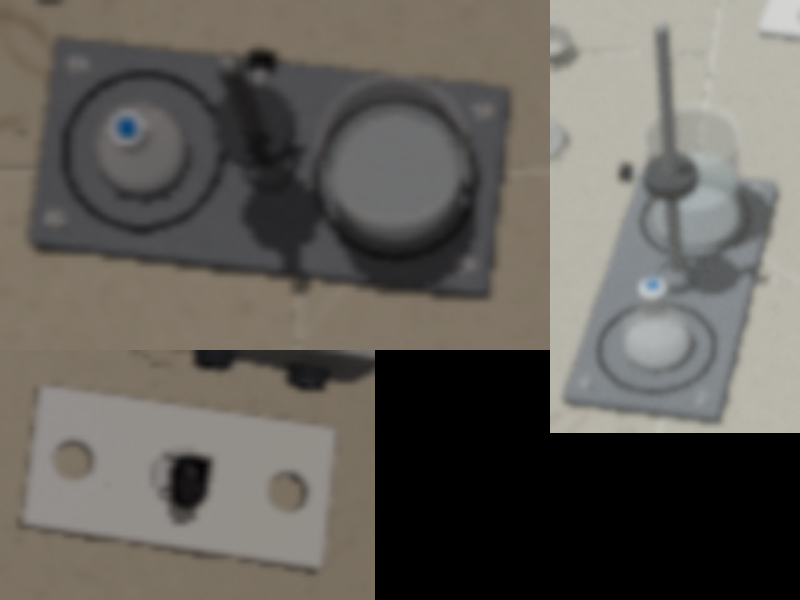

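```bash
cat >> h.py <<'E'
np.set_printoptions(precision=4,suppress=True)
def tool(yaw,tilt):  # tool y along yawed y, z leaning toward yawed +x by tilt from down
    return R.from_euler('z',yaw)*R.from_matrix(np.array([[-np.cos(tilt),0,np.sin(tilt)],[0,1,0],[-np.sin(tilt),0,-np.cos(tilt)]]))
def cur():
    s=state();q=s["eef_rot"];return s["ee_pos"],R.from_quat([q[1],q[2],q[3],q[0]])
def go(grasp,Rt,p0=None,R0=None):
    """print row to bring the grasp point (3 mm ahead of TCP) to grasp; returns new TCP pose for chaining"""
    if p0 is None:p0,R0=cur()
    p=np.array(grasp)-.003*Rt.as_matrix()[:,2]
    print("turn",(R0.inv()*Rt).as_rotvec(),"shift cm",R0.inv().apply(p-p0)*100,"tcp",p);return p,Rt
E
python3 - <<'E'
from h import *
print("cams",rays("side",[0,0])[0],rays("top",[0,0])[0])
print(proj("side",[[.6333,.1156,.28],[.6333,.1156,.135]]),proj("top",[[.6333,.1156,.28],[.6333,.1156,.135]]))
t=cv2.imread("pics/top0.png");g=cv2.cvtColor(t,cv2.COLOR_BGR2GRAY)
w=((t[...,2].astype(int)-t[...,0]<14)&(g>120)).astype(np.uint8)
k=w[255:297,401:476];cs,h=cv2.findContours(k,cv2.RETR_CCOMP,cv2.CHAIN_APPROX_NONE)
for c,hh in zip(cs,h[0]):
    if hh[3]>=0 and cv2.contourArea(c)>15:
        m=cv2.moments(c);u=[401+m["m10"]/m["m00"],255+m["m01"]/m["m00"]];print("hole",u,plane("top",u,.010),m["m00"])
yaw=np.radians(-8.36);Rt=tool(yaw,np.radians(35))
O=np.array([.526,-.3262,0]);gr=O+R.from_euler('z',yaw).apply([-.006,0,.040])
b=-Rt.as_matrix()[:,2]
p=go(gr+b*.15,Rt); go(gr+b*.04,Rt,*p);p=go(gr,Rt,*p)
E
```

```text
cams [0.4815 1.1158 1.0476] [0.3946 0.0165 1.3312]
[[292.5139 236.6919]
 [295.2523 280.8058]] [[275.3102 217.1154]
 [280.2774 229.3063]]
hole [463.6369982547993, 278.53228621291447] [[ 0.5157 -0.4009  0.01  ]] 95.5
hole [439.22008032128514, 276.770281124498] [[ 0.5206 -0.3314  0.01  ]] 207.5
hole [412.2969034608379, 270.8233151183971] [[ 0.5375 -0.2549  0.01  ]] 91.5
turn [-0.0543 -0.6098 -0.167 ] shift cm [-50.951  -71.0479   7.5554] tcp [ 0.4332 -0.3126  0.1653]
turn [0. 0. 0.] shift cm [-0.  0. 11.] tcp [ 0.4957 -0.3217  0.0752]
turn [0. 0. 0.] shift cm [ 0. -0. 15.] tcp [ 0.5184 -0.3251  0.0425]
```

Emit:
servo_tool(
  plan=[
    [0,0,0,-17,-23.5,0,0],
    [0,0,0,-17,-23.5,0,0],
    [0,0,0,-17,-23.5,0,0],
    [0,0,0,-17,-23.5,0,0],
    [0,0,0,-17,-23.5,0,0],
  ],
)

```text
clock: 0.72
ee_pos: [0.2601, 0.2436, 0.2405]
eef_rot: [0.0, 0.159, 0.987, -0.0]
force: [1.4, -0.2, 0.4]
opening: 0.0932
finger_force: 0.0
```

Emit:
servo_tool(
  plan=[
    [0,0,0,-17,-23.5,0,0],
    [0,0,0,-17,-23.5,0,0],
    [0,0,0,-17,-23.5,0,0],
    [0,0,0,-17,-23.5,0,0],
    [0,0,0,-17,-23.5,0,0],
  ],
)

```text
clock: 1.35
ee_pos: [0.3482, -0.0332, 0.2406]
eef_rot: [0.0, 0.16, 0.987, -0.0]
force: [1.1, 0.9, 0.4]
opening: 0.0931
finger_force: 0.0
```

Emit:
servo_tool(
  plan=[
    [-0.0543,-0.6098,-0.167,-17,-24,7.5,0],
    [-0.0543,-0.6098,-0.167,-17,-24,7.5,0],
    [-0.0543,-0.6098,-0.167,-17,-24,7.5,0],
    [-0.0543,-0.6098,-0.167,-17,-24,7.5,0],
    [-0.0543,-0.6098,-0.167,-17,-24,7.5,0],
  ],
)

```text
clock: 1.98
ee_pos: [0.4174, -0.2345, 0.1825]
eef_rot: [0.296, 0.07, 0.952, -0.018]
force: [1.4, 0.3, 0.4]
opening: 0.0931
finger_force: 0.0
```

```bash
python3 - <<'E'
from h import *
yaw=np.radians(-8.4);Rt=tool(yaw,np.radians(35))
O=np.array([.5266,-.327,0]);gr=O+R.from_euler('z',yaw).apply([-.006,0,.040])
b=-Rt.as_matrix()[:,2]
p=go(gr+b*.12,Rt); p=go(gr,Rt,*p)
E
```

```text
turn [ 0.0075 -0.0087 -0.002 ] shift cm [-1.3589 -7.5955  5.9378] tcp [ 0.4509 -0.3158  0.1408]
turn [0. 0. 0.] shift cm [-0.  0. 12.] tcp [ 0.519  -0.3259  0.0425]
```

Emit:
servo_tool(
  plan=[
    [0.0075,-0.0087,-0.002,-1.36,-7.6,5.94,60],
    [0.0075,-0.0087,-0.002,-1.36,-7.6,5.94,60],
    [0.0075,-0.0087,-0.002,-1.36,-7.6,5.94,60],
  ],
)

```text
clock: 2.35
ee_pos: [0.4562, -0.3155, 0.1462]
eef_rot: [0.291, 0.074, 0.954, -0.02]
force: [-0.7, 1.0, -0.4]
opening: 0.0718
finger_force: 0.0
```

Emit:
servo_tool(
  plan=[
    [0,0,0,0,0,5,60],
    [0,0,0,0,0,9,60],
    [0,0,0,0,0,12,60],
    [0,0,0,0,0,12,60],
  ],
)

```text
clock: 2.85
ee_pos: [0.5337, -0.3219, 0.0628]
eef_rot: [0.273, 0.078, 0.959, -0.017]
force: [-0.2, -1.0, -0.4]
opening: 0.0711
finger_force: 0.0
```

Emit:
servo_tool(
  plan=[
    [0,0,0,0,0,0,255],
    [0,0,0,0,0,0,255],
    [0,0,0,0,0,0,255],
    [0,0,0,0,0,0,255],
  ],
  squeeze=30,
)

```text
clock: 3.35
ee_pos: [0.5335, -0.3244, 0.0646]
eef_rot: [0.275, 0.079, 0.958, -0.019]
force: [0.1, -0.0, -0.2]
opening: 0.0358
finger_force: 0.0
```

```bash
python3 - <<'E'
from h import *
s=state();print(s["joint_pos"],s["joint_velocities"])
yaw=np.radians(-8.4)
O=np.array([.5266,-.327,0]);gr=O+R.from_euler('z',yaw).apply([-.006,0,.040])
for d in (27,30,35):
    Rt=tool(yaw,np.radians(d));p=go(gr,Rt)
E
```

```text
[-0.9413  0.399   2.0102  0.9129  0.4943 -3.1163] [ 0.003   0.0063 -0.0007  0.0004 -0.0007 -0.0006]
turn [-0.0025  0.0864 -0.017 ] shift cm [ 2.3202 -0.3971  1.1319] tcp [ 0.5193 -0.3259  0.0427]
turn [-0.0029  0.034  -0.0169] shift cm [ 2.3358 -0.3974  1.1309] tcp [ 0.5192 -0.3259  0.0426]
turn [-0.0036 -0.0532 -0.0168] shift cm [ 2.362  -0.3979  1.1312] tcp [ 0.519  -0.3259  0.0425]
```

Emit:
servo_tool(
  plan=[
    [0,0,0,0,0,-6,60],
    [0,0,0.18,0,0,-8,60],
    [0,0,0.36,0,0,-8,60],
    [0,0,0.54,0,0,-8,60],
    [0,0,0.72,0,0,-8,60],
  ],
)

```text
clock: 3.98
ee_pos: [0.4916, -0.3177, 0.1322]
eef_rot: [0.263, 0.414, 0.868, 0.08]
force: [-0.4, 0.4, -0.2]
opening: 0.0706
finger_force: 0.0
```

Emit:
servo_tool(
  plan=[
    [0,0,0.18,0,0,0,60],
    [0,0,0.36,0,0,0,60],
    [0,0,0.54,0,0,0,60],
    [0,0,0.72,0,0,0,60],
    [0,0,0.9,0,0,0,60],
  ],
)

```text
clock: 4.6
ee_pos: [0.4917, -0.3177, 0.132]
eef_rot: [0.202, 0.75, 0.601, 0.186]
force: [0.2, 0.6, 0.1]
opening: 0.0706
finger_force: 0.0
```

Emit:
servo_tool(
  plan=[
    [0,0,0.18,0,0,0,60],
    [0,0,0.36,0,0,0,60],
    [0,0,0.54,0,0,0,60],
    [0,0,0.72,0,0,0,60],
    [0,0,0.9,0,0,0,60],
  ],
)

```text
clock: 5.22
ee_pos: [0.4917, -0.3177, 0.132]
eef_rot: [0.101, 0.937, 0.215, 0.256]
force: [0.1, 0.1, 0.2]
opening: 0.0714
finger_force: 0.0
```

```bash
python3 - <<'E'
from h import *
s=state();print(s["joint_pos"],s["ee_pos"])
yaw=np.radians(-8.4)
O=np.array([.5266,-.327,0]);gr=O+R.from_euler('z',yaw).apply([-.006,0,.040])
Rt=tool(yaw,np.radians(35))*R.from_euler('z',np.pi);b=-Rt.as_matrix()[:,2]
p=go(gr+.1*b,Rt);go(gr,Rt,*p)
E
```

```text
[-1.0134  0.2281  2.0327  0.7445  0.634  -0.4509] [ 0.4917 -0.3177  0.132 ]
turn [-0.0136  0.0529  0.5987] shift cm [-2.6142 -1.2819 -0.8912] tcp [ 0.4622 -0.3175  0.1244]
turn [0. 0. 0.] shift cm [ 0. -0. 10.] tcp [ 0.519  -0.3259  0.0425]
```

Emit:
servo_tool(
  plan=[
    [-0.0136,0.0529,0.5987,-2.61,-1.28,-0.89,60],
    [-0.0136,0.0529,0.5987,-2.61,-1.28,-0.89,60],
    [-0.0136,0.0529,0.5987,-2.61,-1.28,-0.89,60],
    [-0.0136,0.0529,0.5987,-2.61,-1.28,-0.89,60],
  ],
)

```text
clock: 5.72
ee_pos: [0.462, -0.3177, 0.1242]
eef_rot: [0.023, 0.951, -0.067, 0.3]
force: [0.7, -0.6, 0.4]
opening: 0.0718
finger_force: 0.0
```

Emit:
servo_tool(
  plan=[
    [0,0,0,0,0,4,60],
    [0,0,0,0,0,7,60],
    [0,0,0,0,0,9.2,60],
    [0,0,0,0,0,9.2,60],
  ],
)

```text
clock: 6.22
ee_pos: [0.5148, -0.3245, 0.0476]
eef_rot: [0.022, 0.952, -0.066, 0.299]
force: [-0.5, -0.0, 0.2]
opening: 0.0713
finger_force: 0.0
```

```bash
python3 - <<'E'
from h import *
s=state();print(s["joint_pos"],s["ee_pos"])
yaw=np.radians(-8.4)
O=np.array([.5266,-.327,0]);gr=O+R.from_euler('z',yaw).apply([-.006,0,.040])
Rt=tool(yaw,np.radians(35))*R.from_euler('z',np.pi)
go(gr,Rt)
E
```

```text
[-1.0053  0.4207  2.088   1.1681  0.4923 -0.3182] [ 0.5148 -0.3245  0.0476]
turn [-0.0027  0.0018  0.0078] shift cm [0.059  0.0749 0.6709] tcp [ 0.519  -0.3259  0.0425]
```

Emit:
servo_tool(
  plan=[
    [0,0,0.008,0.06,0.07,0.67,60],
    [0,0,0.008,0.06,0.07,0.67,255],
    [0,0,0.008,0.06,0.07,0.67,255],
    [0,0,0.008,0.06,0.07,0.67,255],
    [0,0,0.008,0.06,0.07,0.67,255],
  ],
  squeeze=30,
)

```text
clock: 6.85
ee_pos: [0.5187, -0.3268, 0.044]
eef_rot: [0.022, 0.951, -0.071, 0.3]
force: [0.5, -0.2, 0.3]
opening: 0.0357
finger_force: 0.0
```

Emit:
servo_tool(
  plan=[
    [0,0,0,0,0,0,255],
    [0,0,0,0,0,0,255],
    [0,0,0,0,0,0,255],
    [0,0,0,0,0,0,255],
  ],
)

```text
clock: 7.35
ee_pos: [0.5188, -0.3264, 0.0438]
eef_rot: [0.021, 0.951, -0.071, 0.3]
force: [-0.4, 1.3, 2.4]
opening: 0.02
finger_force: 30.0
```

```bash
python3 - <<'E'
from h import *
s=state();print(s["joint_pos"],s["ee_pos"],s["finger_force"],s["opening"],s["force"])
p,r=cur();print((r.apply([.3,0,.0])), r.as_matrix())
print("up 3cm in tool cm",r.inv().apply([0,0,3]))
E
```

```text
[-0.9995  0.4334  2.0821  1.1866  0.4854 -0.3231] [ 0.5188 -0.3264  0.0438] 29.99572275672108 0.019995403693564277 [-0.3787  1.29    2.3652]
[ 0.243  -0.0365  0.1721] [[ 0.8101 -0.1471  0.5675]
 [-0.1215 -0.9891 -0.0829]
 [ 0.5735 -0.0018 -0.8192]]
up 3cm in tool cm [ 1.7206 -0.0054 -2.4575]
```

```bash
cat >> h.py <<'E'
def ts():  # shelf pose in tool
    d=np.load("ts.npz");return d["p"],R.from_quat(d["q"])
def setts(P,yaw):
    p,r=cur();np.savez("ts.npz",p=r.inv().apply(np.array(P)-p),q=(r.inv()*R.from_euler('z',yaw)).as_quat())
def shelf():
    p,r=cur();a,b=ts();return p+r.apply(a),(r*b)
def goshelf(P,yaw,p0=None,R0=None):
    if p0 is None:p0,R0=cur()
    a,b=ts();Rt=R.from_euler('z',yaw)*b.inv();p=np.array(P)-Rt.apply(a)
    print("turn",(R0.inv()*Rt).as_rotvec(),"shift cm",R0.inv().apply(p-p0)*100,"tcp",p);return p,Rt
E
python3 - <<'E'
from h import *
y=np.radians(-8.46);setts([.5266,-.327,0],y)
p=goshelf([.5266,-.327,.04],y)
p=goshelf([.5266,-.327,.31],y,*p)
p=goshelf([.56,-.1,.31],np.radians(-6.35),*p)
p=goshelf([.6333,.1156,.31],np.radians(-6.35),*p)
E
```

```text
turn [0. 0. 0.] shift cm [ 2.2941 -0.0072 -3.2767] tcp [ 0.5188 -0.3264  0.0838]
turn [0. 0. 0.] shift cm [ 15.4855  -0.0483 -22.1178] tcp [ 0.5188 -0.3264  0.3538]
turn [ 0.0211 -0.0001 -0.0302] shift cm [ -0.0504 -22.9158   0.0148] tcp [ 0.5522 -0.0997  0.3538]
turn [0. 0. 0.] shift cm [  3.992  -22.2383   2.8436] tcp [0.6255 0.1159 0.3538]
```

Emit:
servo_tool(
  plan=[
    [0,0,0,0.6,0,-0.8,255],
    [0,0,0,1.7,0,-2.5,255],
    [0,0,0,2.3,0,-3.3,255],
    [0,0,0,2.3,0,-3.3,255],
  ],
)

```text
clock: 7.85
ee_pos: [0.5184, -0.3266, 0.0838]
eef_rot: [0.022, 0.951, -0.071, 0.3]
force: [-0.3, -0.4, -4.9]
opening: 0.0197
finger_force: 30.0
```

Emit:
servo_tool(
  plan=[
    [0,0,0,3,0,-4.3,255],
    [0,0,0,6.5,0,-9.3,255],
    [0,0,0,10,0,-14.3,255],
    [0,0,0,13.5,0,-19.3,255],
    [0,0,0,15.5,0,-22.1,255],
  ],
)

```text
clock: 8.48
ee_pos: [0.5189, -0.3271, 0.3563]
eef_rot: [0.022, 0.951, -0.07, 0.3]
force: [-0.1, -0.1, -5.4]
opening: 0.0197
finger_force: 30.0
```

Emit:
servo_tool(
  plan=[
    [0.021,0,-0.03,0,-4,0,255],
    [0.021,0,-0.03,0,-9,0,255],
    [0.021,0,-0.03,0,-14,0,255],
    [0.021,0,-0.03,0,-19,0,255],
    [0.021,0,-0.03,0,-22.9,0,255],
  ],
)

```text
clock: 9.1
ee_pos: [0.5516, -0.0979, 0.3518]
eef_rot: [0.015, 0.953, -0.053, 0.298]
force: [0.5, 1.4, -5.5]
opening: 0.0196
finger_force: 30.0
```

```bash
python3 - <<'E'
from h import *
s=state();print(s["joint_pos"],s["ee_pos"],s["opening"],shelf()[0],shelf()[1].as_euler('xyz',True))
p=goshelf([.56,.0,.31],np.radians(-6.35))
p=goshelf([.6333,.1156,.31],np.radians(-6.35),*p)
E
```

```text
[-0.5232 -0.1254  1.8307  0.3022  0.8942  1.0338] [ 0.5516 -0.0979  0.3518] 0.019649846012143517 [ 0.5592 -0.0981  0.3079] [ 0.1192  0.2478 -6.2776]
turn [-0.0024  0.0043 -0.0002] shift cm [-0.7334 -9.7696 -0.7107] tcp [0.5522 0.0003 0.3538]
turn [0. 0. 0.] shift cm [  4.908  -12.2996   3.4632] tcp [0.6255 0.1159 0.3538]
```

Emit:
servo_tool(
  plan=[
    [0,0.004,0,0.4,-5,0.2,255],
    [0,0.004,0,1.2,-10,0.8,255],
    [0,0.004,0,2.5,-15,1.6,255],
    [0,0.004,0,3.8,-20,2.4,255],
    [0,0.004,0,4.17,-22.07,2.75,255],
  ],
)

```text
clock: 9.72
ee_pos: [0.6262, 0.1166, 0.3528]
eef_rot: [0.015, 0.953, -0.052, 0.299]
force: [0.1, 0.6, -5.2]
opening: 0.0192
finger_force: 30.0
```

Emit:
servo_tool(
  plan=[
    [0,0,0,0,0,0,255],
    [0,0,0,0,0,0,255],
  ],
)

```text
clock: 9.98
ee_pos: [0.6259, 0.1129, 0.3539]
eef_rot: [0.016, 0.952, -0.053, 0.3]
force: [0.8, 0.2, -5.3]
opening: 0.0195
finger_force: 30.0
```

```bash
python3 - <<'E'
from h import *
s=state();P,r=shelf();print(s["joint_pos"],s["ee_pos"],s["force"],P,r.as_euler('xyz',True))
t=viewer.get_image("top");d=viewer.get_image("side")
cv2.imwrite("pics/top1.png",t);cv2.imwrite("pics/side1.png",d)
# predicted corners
c=P+r.apply([[sx*.05,sy*.104,.010] for sx,sy in((-1,-1),(1,-1),(1,1),(-1,1))]);h=P+r.apply([[0,.074,.010],[0,-.074,.010],[0,0,0]])
for n,im,(x0,y0,x1,y1) in(("top",t,(190,150,370,290)),("side",d,(220,160,380,300))):
    q=proj(n,np.r_[c,h]);print(n,q);tip=proj(n,[.6333,.1156,.28])[0];print(tip)
    f=400/(x1-x0);o=cv2.resize(im[y0:y1,x0:x1],None,fx=f,fy=f,interpolation=cv2.INTER_CUBIC)
    for u in np.r_[q,[tip]]: cv2.circle(o,tuple(int(v) for v in (u-[x0,y0]+.5)*f),2,(0,0,255),-1)
    cv2.imwrite(f"pics/{n}1c.png",o)
a=cv2.imread("pics/top1c.png");b=cv2.imread("pics/side1c.png");o=np.zeros((400,800,3),np.uint8);o[:a.shape[0],:400]=a[:400];o[:b.shape[0],400:]=b[:400];cv2.imwrite("pics/c1.png",o)
E
```

```text
[ 0.0548  0.0426  1.6687 -0.1276  0.8301  1.7941] [0.6259 0.1129 0.3539] [ 0.8327  0.2368 -5.2604] [0.6336 0.1125 0.3101] [-0.0459  0.0035 -6.3685]
top [[318.5862 239.9461]
 [323.5794 196.555 ]
 [232.4125 186.6097]
 [226.091  229.617 ]
 [242.4564 209.4088]
 [307.7956 216.6203]
 [275.4674 214.0261]]
[275.3102 217.1154]
side [[320.05   200.766 ]
 [281.7542 197.3855]
 [259.787  247.206 ]
 [303.125  251.6864]
 [284.4593 241.3277]
 [298.2859 205.5675]
 [291.9019 225.994 ]]
[292.5139 236.6919]
```

View pics/c1.png

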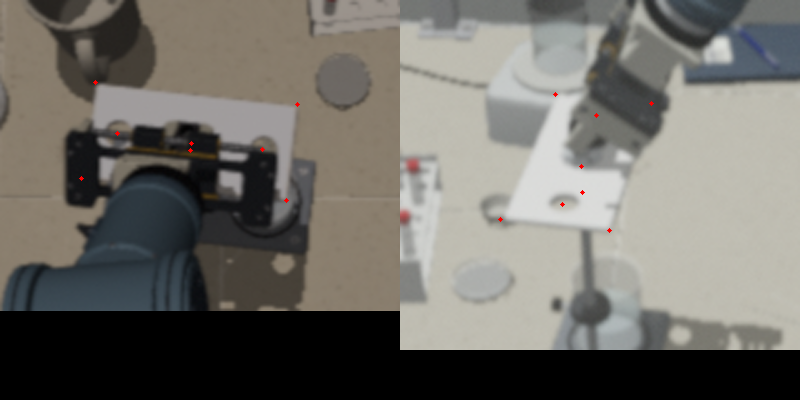

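Both views show the plate above the rod, at most a few mm off the prediction and possibly toward -x. I'll measure the visible hole, the far edge and the rod axis.

```bash
python3 - <<'E'
from h import *
P,r=shelf()
t=cv2.imread("pics/top1.png");d=cv2.imread("pics/side1.png")
g=cv2.cvtColor(t,cv2.COLOR_BGR2GRAY).astype(float);gd=cv2.cvtColor(d,cv2.COLOR_BGR2GRAY).astype(float)
# far edge (+x) in top: sample columns, half-level crossing
res=[]
for u in range(240,318,6):
    ye=int(round(np.interp(u,[232.4,323.6],[186.6,196.6])));pr=g[ye-7:ye+8,u]
    lo,hi=np.median(pr[:3]),np.median(pr[-4:]);k=np.where(pr>(lo+hi)/2)[0][0]
    y=ye-7+k-1+((lo+hi)/2-pr[k-1])/(pr[k]-pr[k-1]);w=plane("top",[u,y],P[2]+.010)[0];res.append(r.inv().apply(w-P)[0])
print("far edge local x (exp .05)",np.array(res)*1000)
# hole(s)
for n,im,uv in(("side",gd,(284.5,241.3)),("top",g,(242.5,209.4))):
    x0,y0=int(uv[0])-11,int(uv[1])-9;k=im[y0:y0+18,x0:x0+22]
    pl=np.percentile(k,85);m=(k<pl-12).astype(np.uint8)
    nl,lab,st,ce=cv2.connectedComponentsWithStats(m)
    for i in range(1,nl):
        if st[i,4]>8:
            u=ce[i]+[x0,y0];print(n,u,st[i],r.inv().apply(plane(n,u,P[2]+.010)[0]-P))
# rod axis side: rows below plate
for v in (256,260,264,268):
    row=gd[v,280:310];m=row.min();w=np.clip(row.max()*.75-row,0,None);u=280+(w*np.arange(30)).sum()/w.sum()
    print(v,u,row.astype(int))
print(proj("side",[[.6333,.1156,z] for z in(.22,.2,.18,.16)]))
E
```

```text
far edge local x (exp .05) [47.3176 47.8479 47.5238 48.603  47.1284 46.7159 46.2223 47.1123 46.8214
 46.5792 47.3697 46.7915 46.9421]
side [284.9518 240.253 ] [ 6  5 13  8 83] [-0.0013  0.0723  0.01  ]
side [279.9615 248.6923] [ 0 16 18  2 26] [0.0025 0.1042 0.01  ]
top [241.4877 210.8667] [  0   0  22  18 285] [-0.0045  0.0761  0.01  ]
256 294.1622807017544 [189 189 187 188 188 189 188 188 187 188 187 176 150 118 105 113 141 172
 186 189 189 187 187 188 186 187 192 197 194 189]
260 294.35470085470087 [187 188 187 188 189 188 188 187 187 187 186 179 158 125 105 109 135 169
 186 190 190 192 191 192 192 193 197 196 192 189]
264 294.68446601941747 [186 186 188 188 188 189 188 188 189 188 188 182 162 131 108 106 119 144
 163 169 171 172 172 172 171 173 179 179 180 182]
268 294.83838383838383 [187 188 188 188 188 188 188 189 186 180 171 163 152 127 108 103 112 135
 156 164 167 169 169 169 173 177 176 173 173 174]
[[293.6941 255.6756]
 [294.0723 261.7673]
 [294.4432 267.7466]
 [294.807  273.6168]]
```

```bash
python3 - <<'E'
from h import *
P,r=shelf();setts(P+[-.0015,-.0006,0],np.radians(-6.37))
y=np.radians(-6.35)
p=goshelf([.6327,.1156,.31],y);p=goshelf([.6327,.1156,.270],y,*p)
E
```

```text
turn [ 0.0002 -0.     -0.0003] shift cm [-0.1128 -0.4403  0.0867] tcp [0.6263 0.1166 0.3538]
turn [0. 0. 0.] shift cm [-2.3015  0.0053  3.2716] tcp [0.6263 0.1166 0.3138]
```

Emit:
servo_tool(
  plan=[
    [0,0,0,-0.1,-0.3,0.08,255],
    [0,0,0,-0.1,-0.3,0.08,255],
    [0,0,0,-0.1,-0.3,0.08,255],
    [0,0,0,-0.1,-0.3,0.08,255],
  ],
)

```text
clock: 10.58
ee_pos: [0.6268, 0.1161, 0.3549]
eef_rot: [0.016, 0.952, -0.053, 0.302]
force: [0.2, 0.5, -4.4]
opening: 0.02
finger_force: 30.0
```

```bash
python3 - <<'E'
from h import *
print(state()["joint_velocities"],state()["force"],state()["moment"]);P,r=shelf();print(P,r.as_euler('xyz',True))
y=np.radians(-6.35)
p=goshelf([.6327,.1156,.31],y);p=goshelf([.6327,.1156,.270],y,*p)
E
```

```text
[ 0.0016  0.0009  0.0002 -0.0001 -0.      0.0024] [ 0.1629  0.45   -4.425 ] [ 0.16    0.9619 -0.0259]
[0.6332 0.1151 0.3111] [ 0.0145 -0.1064 -6.3111]
turn [-0.0006 -0.0019  0.0004] shift cm [-0.1032 -0.0453  0.061 ] tcp [0.6263 0.1166 0.3538]
turn [0. 0. 0.] shift cm [-2.3015  0.0053  3.2716] tcp [0.6263 0.1166 0.3138]
```

Aligned. I'll lower in small steps, watching the force.

Emit:
servo_tool(
  plan=[
    [0,0,0,-0.6,-0.04,0.8,255],
    [0,0,0,-1.2,-0.04,1.65,255],
    [0,0,0,-1.5,-0.04,2.1,255],
    [0,0,0,-1.78,-0.04,2.5,255],
    [0,0,0,-1.78,-0.04,2.5,255],
  ],
)

```text
clock: 11.2
ee_pos: [0.6265, 0.1166, 0.3234]
eef_rot: [0.016, 0.952, -0.053, 0.302]
force: [-0.3, -0.0, -5.0]
opening: 0.0197
finger_force: 30.0
```

```bash
python3 - <<'E'
from h import *
print(state()["force"],state()["moment"]);P,r=shelf();print(P,r.as_euler('xyz',True))
E
```

```text
[-0.3006 -0.0099 -4.9666] [ 0.0694  0.9028 -0.0045]
[0.6329 0.1157 0.2796] [ 0.0023 -0.0431 -6.3016]
```

Emit:
servo_tool(
  plan=[
    [0,0,0,-0.15,0,0.2,255],
    [0,0,0,-0.3,0,0.41,255],
    [0,0,0,-0.43,0,0.61,255],
    [0,0,0,-0.58,0,0.82,255],
    [0,0,0,-0.58,0,0.82,255],
  ],
)

```text
clock: 11.82
ee_pos: [0.6265, 0.1166, 0.3136]
eef_rot: [0.016, 0.952, -0.053, 0.302]
force: [0.1, 0.1, -4.5]
opening: 0.0197
finger_force: 30.0
```

```bash
python3 - <<'E'
from h import *
print(state()["force"],state()["moment"]);P,r=shelf();print(P,r.as_euler('xyz',True))
E
```

```text
[ 0.0776  0.0708 -4.4715] [ 0.0755  0.9729 -0.0357]
[0.633  0.1157 0.2699] [ 0.0056 -0.0638 -6.3042]
```

Emit:
servo_tool(
  plan=[
    [0,0,0,-0.29,0,0.41,255],
    [0,0,0,-0.58,0,0.82,255],
    [0,0,0,-0.87,0,1.23,255],
    [0,0,0,-1.15,0,1.64,255],
    [0,0,0,-1.15,0,1.64,255],
  ],
)

```text
clock: 12.45
ee_pos: [0.6262, 0.1166, 0.2929]
eef_rot: [0.016, 0.952, -0.053, 0.301]
force: [-1.2, 0.3, -5.7]
opening: 0.0201
finger_force: 30.0
```

```bash
python3 - <<'E'
from h import *
print(state()["force"],state()["moment"]);P,r=shelf();print(P,r.as_euler('xyz',True))
cv2.imwrite("pics/c2.png",cv2.resize(viewer.get_image("side")[160:320,220:380],None,fx=3.5,fy=3.5,interpolation=cv2.INTER_CUBIC))
E
```

```text
[-1.1935  0.3232 -5.7193] [0.1131 1.0957 0.0217]
[0.6326 0.1156 0.2491] [-0.0094  0.0129 -6.306 ]
```

View pics/c2.png

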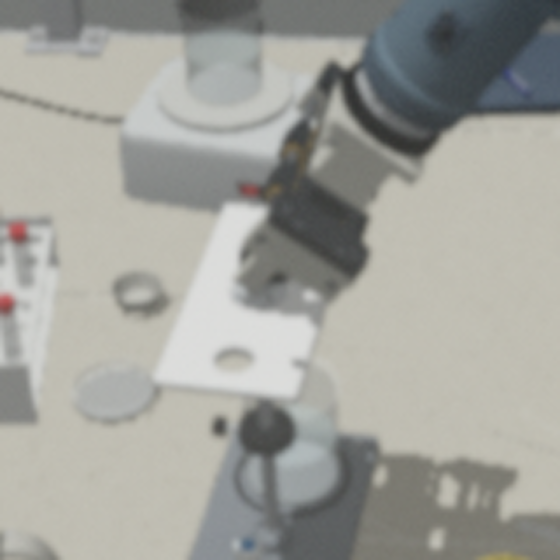

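The plate is level, with the rod entering the hub and none of it showing beside the plate, so it is threaded. Lowering further.

Emit:
servo_tool(
  plan=[
    [0,0,0,-0.58,0,0.82,255],
    [0,0,0,-1.15,0,1.64,255],
    [0,0,0,-1.73,0,2.46,255],
    [0,0,0,-2.3,0,3.28,255],
    [0,0,0,-2.3,0,3.28,255],
  ],
)

```text
clock: 13.12
ee_pos: [0.6255, 0.117, 0.2525]
eef_rot: [0.016, 0.952, -0.053, 0.301]
force: [-4.7, 2.8, -6.5]
opening: 0.0199
finger_force: 30.0
```

```bash
python3 - <<'E'
from h import *
print(state()["force"],state()["moment"]);P,r=shelf();print(P,r.as_euler('xyz',True))
E
```

```text
[-4.6967  2.8095 -6.5013] [0.4272 1.6717 0.2357]
[0.6318 0.1161 0.2087] [ 0.0084  0.0869 -6.2958]
```

Emit:
servo_tool(
  plan=[
    [0,0,0,-0.09,-0.05,-0.06,255],
    [0,0,0,-0.38,-0.05,0.35,255],
    [0,0,0,-0.95,-0.05,1.17,255],
    [0,0,0,-1.53,-0.05,1.99,255],
    [0,0,0,-1.53,-0.05,1.99,255],
  ],
)

```text
clock: 13.75
ee_pos: [0.6255, 0.1174, 0.2285]
eef_rot: [0.016, 0.952, -0.053, 0.302]
force: [-3.8, 2.0, -6.6]
opening: 0.0201
finger_force: 30.0
```

```bash
python3 - <<'E'
from h import *
print(state()["force"],state()["moment"]);P,r=shelf();print(P,r.as_euler('xyz',True))
E
```

```text
[-3.7878  1.9957 -6.6074] [0.1946 1.6109 0.0254]
[0.632  0.1164 0.1847] [ 0.004  -0.0504 -6.3047]
```

Emit:
servo_tool(
  plan=[
    [0,0,0,-0.09,-0.05,-0.06,255],
    [0,0,0,-0.38,-0.05,0.35,255],
    [0,0,0,-0.95,-0.05,1.17,255],
    [0,0,0,-1.53,-0.05,1.99,255],
    [0,0,0,-1.53,-0.05,1.99,255],
  ],
)

```text
clock: 14.38
ee_pos: [0.6255, 0.118, 0.2041]
eef_rot: [0.016, 0.951, -0.053, 0.303]
force: [-0.8, 0.0, -6.3]
opening: 0.0198
finger_force: 30.0
```

```bash
python3 - <<'E'
from h import *
print(state()["force"],state()["moment"]);P,r=shelf();print(P,r.as_euler('xyz',True))
E
```

```text
[-0.8294  0.0448 -6.3493] [ 0.0706  1.1769 -0.0532]
[0.632  0.117  0.1603] [ 0.0133 -0.154  -6.2968]
```

Emit:
servo_tool(
  plan=[
    [0,0,0,-0.4,0,0.57,255],
    [0,0,0,-0.8,0,1.15,255],
    [0,0,0,-1.09,0,1.56,255],
    [0,0,0,-1.21,0,1.72,255],
    [0,0,0,-1.21,0,1.72,255],
  ],
)

```text
clock: 15.0
ee_pos: [0.6256, 0.1181, 0.1836]
eef_rot: [0.016, 0.951, -0.053, 0.303]
force: [-4.4, -0.2, -2.6]
opening: 0.02
finger_force: 30.0
```

```bash
python3 - <<'E'
from h import *
print(state()["force"],state()["moment"]);P,r=shelf();print(P,r.as_euler('xyz',True))
E
```

```text
[-4.424  -0.219  -2.5799] [ 0.0828  1.1742 -0.0536]
[0.6321 0.1171 0.1399] [ 0.0267 -0.1855 -6.3006]
```

Emit:
servo_tool(
  plan=[
    [0,0,0,-0.1,0,0.02,255],
    [0,0,0,-0.16,0,0.1,255],
    [0,0,0,-0.21,0,0.18,255],
    [0,0,0,-0.21,0,0.18,255],
  ],
)

```text
clock: 15.5
ee_pos: [0.6253, 0.118, 0.1807]
eef_rot: [0.016, 0.951, -0.053, 0.303]
force: [3.9, -2.0, -4.0]
opening: 0.0196
finger_force: 30.0
```

```bash
python3 - <<'E'
from h import *
print(state()["force"],state()["moment"]);P,r=shelf();print(P,r.as_euler('xyz',True))
E
```

```text
[ 3.9015 -2.0432 -3.9727] [-0.2431  0.2538 -0.2723]
[0.6319 0.117  0.1369] [ 0.0265 -0.2072 -6.3024]
```

Emit:
servo_tool(
  plan=[
    [0,0,0,0.0,0,0.1,255],
    [0,0,0,-0.05,0,0.18,255],
    [0,0,0,-0.1,0,0.25,255],
    [0,0,0,-0.1,0,0.25,255],
  ],
)

```text
clock: 16.0
ee_pos: [0.6254, 0.118, 0.1788]
eef_rot: [0.016, 0.951, -0.053, 0.303]
force: [-2.4, -3.8, 4.6]
opening: 0.0198
finger_force: 30.0
```

```bash
python3 - <<'E'
from h import *
print(state()["force"],state()["moment"]);P,r=shelf();print(P,r.as_euler('xyz',True))
E
```

```text
[-2.4114 -3.7966  4.6039] [-0.6002  0.4096 -0.3864]
[0.6319 0.1171 0.135 ] [ 0.0136 -0.2189 -6.294 ]
```

Emit:
servo_tool(
  plan=[
    [0,0,0,0,0,0,120],
    [0,0,0,0,0,0,120],
    [0,0,0,0,0,0,120],
    [0,0,0,0,0,0,120],
  ],
)

```text
clock: 16.5
ee_pos: [0.6249, 0.1182, 0.1773]
eef_rot: [0.016, 0.952, -0.053, 0.302]
force: [0.0, 0.2, 0.1]
opening: 0.0483
finger_force: 0.0
```

Emit:
servo_tool(
  plan=[
    [0,0,0,0,0,-1,120],
    [0,0,0,0,0,-4,120],
    [0,0,0,0,0,-8,120],
    [0,0,0,0,0,-13,120],
    [0,0,0,0,0,-13,120],
  ],
)

```text
clock: 17.12
ee_pos: [0.5506, 0.127, 0.2888]
eef_rot: [0.015, 0.95, -0.053, 0.306]
force: [-0.3, -0.1, 0.2]
opening: 0.0493
finger_force: 0.0
```

```bash
python3 - <<'E'
from h import *
s=state();print(s["joint_pos"],s["force"],s["ee_pos"])
for n in("top","side"): cv2.imwrite(f"pics/{n}3.png",viewer.get_image(n))
a=cv2.imread("pics/top3.png")[170:290,200:360];b=cv2.imread("pics/side3.png")[200:360,230:350]
o=np.zeros((533,800,3),np.uint8);o[:300,:400]=cv2.resize(a,(400,300),interpolation=cv2.INTER_CUBIC);o[:,400:]=cv2.resize(b,(400,533),interpolation=cv2.INTER_CUBIC);cv2.imwrite("pics/c3.png",o)
E
```

```text
[ 0.1044 -0.0438  1.9232 -0.1995  0.6595  1.9064] [-0.2796 -0.0505  0.1554] [0.5506 0.127  0.2888]
```

View pics/c3.png

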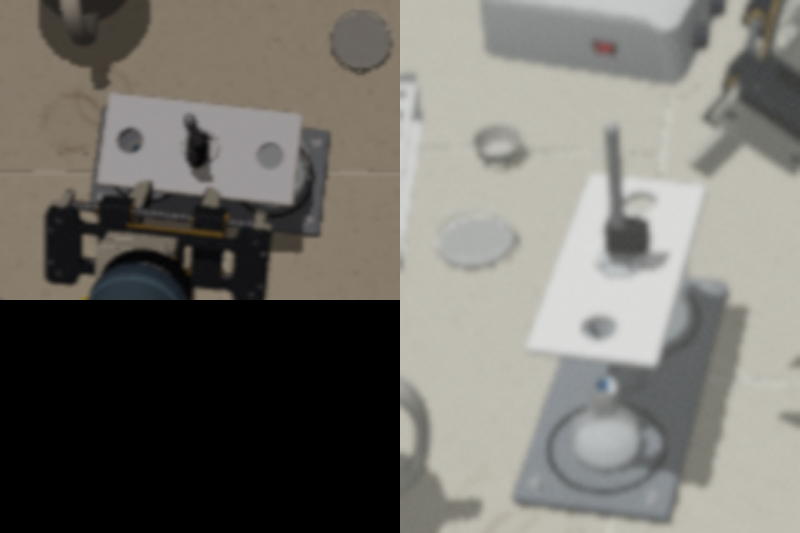

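The shelf sits flat on the collar, with the rod through its grip and the right hole over the beaker. Now the funnel.

```bash
python3 - <<'E'
from h import *
t=cv2.imread("pics/top3.png");g=cv2.cvtColor(t,cv2.COLOR_BGR2GRAY)
for uv in((252,226),(308,232)):
    x0,y0=uv[0]-8,uv[1]-8;k=g[y0:y0+17,x0:x0+17].astype(float);m=(k<np.percentile(k,85)-20).astype(np.uint8)
    nl,lab,st,ce=cv2.connectedComponentsWithStats(m);i=lab[8,8]or 1+np.argmax(st[1:,4]);u=ce[i]+[x0,y0];print("hole",u,st[i],plane("top",u,.145))
c,s=proj("side",[[.4473,.3402,z] for z in(.1035,.075)]);print(c,s)
s0=cv2.imread("pics/side0.png");hs=cv2.cvtColor(s0,cv2.COLOR_BGR2HSV)
b=blobs(cv2.inRange(hs,(100,110,30),(130,255,255)),330,330,400,400)[0];xx=b[:,0,0];yy=b[:,0,1];top=yy<yy.min()+9
print(xx.min(),xx.max(),yy.min(),yy.max())
an=np.linspace(0,6.28,60);q=proj("side",np.c_[.4473+.029*np.cos(an),.3402+.029*np.sin(an),np.full(60,.1035)]);print(q.min(0),q.max(0))
Rt=tool(np.radians(-96.35),0)
p=go([.45,.24,.29],Rt);p=go([.4473,.3402,.20],Rt,*p);p=go([.4473,.3402,.0985],Rt,*p)
E
```

```text
hole [251.551  225.7857] [ 2  3 12 11 98] [[0.6406 0.1903 0.145 ]]
hole [307.5 231.5] [ 3  3 10 10 88] [[0.6256 0.0434 0.145 ]]
[366.0994 360.1096] [365.6464 368.1203]
355 378 353 372
[353.3828 350.1977] [378.8555 370.416 ]
turn [ 0.4814 -0.4844 -1.5171] shift cm [ -8.6799 -10.1822  -7.1642] tcp [0.45  0.24  0.293]
turn [0. 0. 0.] shift cm [ 9.9287 -1.3766  9.    ] tcp [0.4473 0.3402 0.203 ]
turn [0. 0. 0.] shift cm [ 0.    0.   10.15] tcp [0.4473 0.3402 0.1015]
```

Emit:
servo_tool(
  plan=[
    [0,0,0,-2,-3,-3,0],
    [0.06,-0.06,-0.19,-4,-6,-5,0],
    [0.12,-0.12,-0.38,-6,-8,-6,0],
    [0.18,-0.18,-0.57,-8,-10,-7,0],
    [0.24,-0.242,-0.758,-8.7,-10.2,-7.2,0],
  ],
)

```text
clock: 17.85
ee_pos: [0.4484, 0.2411, 0.2906]
eef_rot: [0.009, 0.936, 0.302, 0.178]
force: [-0.2, -0.5, -0.6]
opening: 0.0918
finger_force: 0.0
```

Emit:
servo_tool(
  plan=[
    [0.06,-0.06,-0.19,0,0,0,0],
    [0.12,-0.12,-0.38,0,0,0,0],
    [0.18,-0.18,-0.57,0,0,0,0],
    [0.24,-0.242,-0.758,0,0,0,0],
    [0.24,-0.242,-0.758,0,0,0,0],
  ],
)

```text
clock: 18.48
ee_pos: [0.4506, 0.2398, 0.2903]
eef_rot: [0.0, 0.769, 0.639, 0.014]
force: [0.1, -0.1, 0.1]
opening: 0.0929
finger_force: 0.0
```

```bash
python3 - <<'E'
from h import *
print(state()["joint_pos"],cur()[0])
Rt=tool(np.radians(-96.35),0)
p=go([.4473,.3402,.19],Rt);p=go([.4473,.3402,.0985],Rt,*p)
E
```

```text
[0.2625 0.1397 1.5635 0.0114 1.4131 0.4447] [0.4506 0.2398 0.2903]
turn [ 0.0187 -0.0204 -0.073 ] shift cm [ 9.6057 -2.3308  9.8905] tcp [0.4473 0.3402 0.193 ]
turn [0. 0. 0.] shift cm [0.   0.   9.15] tcp [0.4473 0.3402 0.1015]
```

Emit:
servo_tool(
  plan=[
    [0.0187,-0.0204,-0.073,4,-1,4,0],
    [0.0187,-0.0204,-0.073,8,-2,8,0],
    [0.0187,-0.0204,-0.073,9.6,-2.33,9.9,0],
    [0.0187,-0.0204,-0.073,9.6,-2.33,9.9,0],
    [0.0187,-0.0204,-0.073,9.6,-2.33,9.9,0],
  ],
)

```text
clock: 19.1
ee_pos: [0.4482, 0.3399, 0.1962]
eef_rot: [0.001, 0.746, 0.666, 0.003]
force: [1.2, -0.6, 0.6]
opening: 0.0926
finger_force: 0.0
```

```bash
python3 - <<'E'
from h import *
print(state()["joint_pos"],cur()[0])
Rt=tool(np.radians(-96.35),0)
p=go([.4473,.3402,.0985],Rt)
E
```

```text
[ 0.4513  0.3105  1.5761 -0.0011  1.2487  0.5655] [0.4482 0.3399 0.1962]
turn [ 0.0058 -0.0024 -0.0031] shift cm [-0.0045 -0.1459  9.4667] tcp [0.4473 0.3402 0.1015]
```

Emit:
servo_tool(
  plan=[
    [0.004,-0.002,-0.003,0,-0.1,4,0],
    [0.004,-0.002,-0.003,0,-0.1,7,0],
    [0.004,-0.002,-0.003,0,-0.1,9.3,0],
    [0.004,-0.002,-0.003,0,-0.1,9.4,0],
    [0.004,-0.002,-0.003,0,-0.1,9.4,0],
  ],
)

```text
clock: 19.73
ee_pos: [0.4481, 0.3408, 0.1032]
eef_rot: [0.001, 0.745, 0.667, 0.002]
force: [0.6, -0.1, -0.2]
opening: 0.0929
finger_force: 0.0
```

Emit:
servo_tool(
  plan=[
    [0,0,0,0,0,0,255],
    [0,0,0,0,0,0,255],
    [0,0,0,0,0,0,255],
    [0,0,0,0,0,0,255],
    [0,0,0,0,0,0,255],
  ],
  squeeze=12,
)

```text
clock: 20.35
ee_pos: [0.4468, 0.341, 0.1014]
eef_rot: [0.0, 0.745, 0.667, 0.0]
force: [-0.6, 0.2, 1.6]
opening: 0.0578
finger_force: 12.0
```

```bash
python3 - <<'E'
from h import *
s=state();print(cur()[0],s["opening"],s["finger_force"],s["force"],cur()[1].as_matrix())
E
```

```text
[0.4468 0.341  0.1014] 0.057839196228453404 12.000168710947037 [-0.6053  0.237   1.6068] [[ 0.1101  0.9939  0.0006]
 [ 0.9939 -0.1101  0.0004]
 [ 0.0005  0.0005 -1.    ]]
```

Emit:
servo_tool(
  plan=[
    [0,0,0,0,0,-1.5,255],
    [0,0,0,0,0,-6,255],
    [0,0,0,0,0,-11,255],
    [0,0,0,0,0,-16,255],
    [0,0,0,0,0,-19,255],
  ],
)

```text
clock: 20.98
ee_pos: [0.4473, 0.3412, 0.2955]
eef_rot: [0.001, 0.745, 0.667, 0.003]
force: [-0.4, -0.2, -0.7]
opening: 0.0574
finger_force: 12.0
```

Emit:
servo_tool(
  plan=[
    [0,0,0,-4,0,0,255],
    [0,0,0,-10,0.5,0,255],
    [0,0,0,-16,1,0,255],
    [0,0,0,-22,1.5,0,255],
    [0,0,0,-28,2.5,0,255],
  ],
)

```text
clock: 21.6
ee_pos: [0.4402, 0.0582, 0.2924]
eef_rot: [0.001, 0.745, 0.667, 0.001]
force: [1.2, -0.1, -0.3]
opening: 0.0574
finger_force: 12.0
```

```bash
python3 - <<'E'
from h import *
s=state();print(cur()[0],s["opening"],s["finger_force"],s["force"])
Rt=tool(np.radians(-96.35),0)
p=go([.54,.0434,.29],Rt);p=go([.6249,.0434,.26],Rt,*p)
E
```

```text
[0.4402 0.0582 0.2924] 0.057420236272393926 12.001774907112122 [ 1.2219 -0.1267 -0.2613]
turn [ 0.0024 -0.0003  0.0011] shift cm [-0.3768 10.0821 -0.0383] tcp [0.54   0.0434 0.293 ]
turn [0. 0. 0.] shift cm [0.939  8.4379 3.    ] tcp [0.6249 0.0434 0.263 ]
```

Emit:
servo_tool(
  plan=[
    [0.002,0,0.001,-0.2,5,0,255],
    [0.002,0,0.001,-0.3,10,0,255],
    [0.002,0,0.001,0.1,14,0.8,255],
    [0.002,0,0.001,0.4,17,1.6,255],
    [0.002,0,0.001,0.56,18.5,2.2,255],
  ],
)

```text
clock: 22.22
ee_pos: [0.6262, 0.0448, 0.2691]
eef_rot: [-0.001, 0.745, 0.667, -0.0]
force: [0.1, -0.8, -1.2]
opening: 0.0578
finger_force: 12.0
```

Emit:
servo_tool(
  plan=[
    [0,0,0,0,0,0,255],
    [0,0,0,0,0,0,255],
    [0,0,0,0,0,0,255],
  ],
)

```text
clock: 22.6
ee_pos: [0.6245, 0.0452, 0.2703]
eef_rot: [-0.0, 0.745, 0.667, -0.0]
force: [-0.3, 0.6, -0.8]
opening: 0.058
finger_force: 12.0
```

```bash
python3 - <<'E'
from h import *
p,r=cur();print(p,state()["force"])
for n in("top","side"): cv2.imwrite(f"pics/{n}4.png",viewer.get_image(n))
# expected funnel points in pictures
e=p+[0,0,-.0899]
print(e,"stem end",proj("side",e),"stem top",proj("side",e+[0,0,.04]),"rim top",proj("side",e+[0,0,.092]))
print("hole side",proj("side",[.6249,.0434,.145]))
b=cv2.imread("pics/side4.png")[150:300,240:360];a=cv2.imread("pics/top4.png")[180:270,240:360]
o=np.zeros((500,800,3),np.uint8);o[:,:400]=cv2.resize(b,(400,500),interpolation=cv2.INTER_CUBIC);o[:300,400:]=cv2.resize(a,(400,300),interpolation=cv2.INTER_CUBIC);cv2.imwrite("pics/c4.png",o)
E
```

```text
[0.6245 0.0452 0.2703] [-0.2519  0.6134 -0.7721]
[0.6245 0.0452 0.1804] stem end [[300.6185 250.4942]] stem top [[300.01   238.5967]] rim top [[299.1838 222.4685]]
hole side [[301.0662 260.2544]]
```

View pics/c4.png

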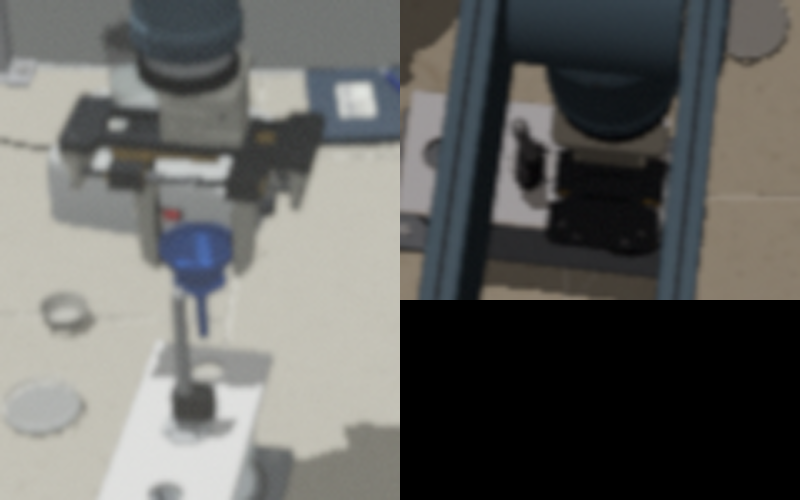

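The funnel hangs upright, with the stem end near pixel (301,251) and the hole near (302,261) in the side view. I'll measure the two relative to each other.

```bash
python3 - <<'E'
from h import *
d=cv2.imread("pics/side4.png");hs=cv2.cvtColor(d,cv2.COLOR_BGR2HSV).astype(int);g=cv2.cvtColor(d,cv2.COLOR_BGR2GRAY).astype(float)
b=(d[...,0].astype(float)-d[...,2]);b=np.clip(b,0,None)
for v in range(238,254):
    w=b[v,292:310]*(b[v,292:310]>15);print(v,(292+(w*np.arange(18)).sum()/max(w.sum(),1)).round(2),b[v,292:310].max(),end=' | ')
print(g[255:268,293:313].astype(int))
d3=cv2.imread("pics/side3.png");g3=cv2.cvtColor(d3,cv2.COLOR_BGR2GRAY).astype(int);print(g3[254:268,292:312])
for z in(.1804,.2,.215):print(proj("side",[.6245,.0452,z]))
E
```

```text
238 299.27 40.0 | 239 299.89 34.0 | 240 299.6 30.0 | 241 299.62 30.0 | 242 299.98 29.0 | 243 300.37 31.0 | 244 300.41 29.0 | 245 300.45 29.0 | 246 300.48 27.0 | 247 300.49 26.0 | 248 300.54 27.0 | 249 300.54 25.0 | 250 292.0 13.0 | 251 292.0 0.0 | 252 292.0 0.0 | 253 292.0 1.0 | [[119 110 111 122 138 148 150 151 151 152 151 154 155 156 159 159 161 161
  162 163]
 [118 113 112 120 139 147 146 147 147 146 146 147 148 149 150 151 152 151
  152 153]
 [118 111 110 119 135 144 143 142 142 141 142 142 143 146 147 149 150 148
  148 149]
 [120 114 108 117 132 139 142 143 145 147 147 145 141 142 145 148 148 148
  147 148]
 [121 114 110 112 130 144 152 159 168 170 169 163 153 147 146 147 149 148
  149 148]
 [121 113 109 115 134 158 174 181 187 189 189 184 176 161 151 147 148 149
  149 149]
 [124 113 109 117 142 169 185 192 194 195 196 193 185 171 157 151 149 149
  149 149]
 [127 114 109 116 143 170 183 188 189 189 190 187 181 169 156 149 148 150
  149 149]
 [134 115 109 114 129 153 164 169 170 172 173 173 168 161 156 150 147 148
  150 150]
 [134 117 110 106 112 121 130 136 139 144 153 162 168 1
[... 842 characters left out ...]
185 182 180 189 205 215 218
  218 218]
 [185 145 118 109 124 153 174 186 190 191 192 192 192 194 201 210 217 218
  219 218]
 [183 146 116 110 130 164 186 193 193 192 192 194 198 203 210 215 218 218
  218 218]
 [181 143 116 111 127 161 186 192 190 190 193 199 205 211 216 218 218 217
  218 218]
 [174 136 113 109 116 142 163 169 169 172 184 197 207 213 217 218 218 218
  219 217]
 [159 126 112 108 104 108 118 125 127 134 155 176 196 211 216 218 219 219
  218 219]
 [139 114 110 106  99  87  83  80  83  93 109 137 174 204 215 218 218 218
  218 218]
 [120 103 104 101  97  85  78  73  73  78  79 102 154 198 214 218 218 219
  218 218]]
[[300.6267 250.5036]]
[[300.3314 244.7271]]
[[300.1018 240.2373]]
```

Emit:
servo_tool(
  plan=[
    [0,0,0,-0.12,0.05,2,255],
    [0,0,0,-0.12,0.05,4,255],
    [0,0,0,-0.12,0.05,6,255],
    [0,0,0,-0.12,0.05,7.2,255],
    [0,0,0,-0.12,0.05,7.2,255],
  ],
)

```text
clock: 23.32
ee_pos: [0.6249, 0.0439, 0.1966]
eef_rot: [-0.001, 0.745, 0.667, -0.001]
force: [0.3, -0.3, -0.6]
opening: 0.0577
finger_force: 12.0
```

Emit:
servo_tool(
  plan=[
    [0,0,0,0,0,0,255],
    [0,0,0,0,0,0,255],
  ],
)

```text
clock: 23.58
ee_pos: [0.626, 0.0438, 0.1983]
eef_rot: [-0.0, 0.745, 0.667, 0.0]
force: [0.3, 0.2, 0.5]
opening: 0.0573
finger_force: 12.0
```

```bash
python3 - <<'E'
from h import *
s=state();print(s["ee_pos"],s["force"],s["moment"])
E
```

```text
[0.626  0.0438 0.1983] [0.2814 0.2469 0.5307] [-0.1013  0.0872  0.0326]
```

Emit:
servo_tool(
  plan=[
    [0,0,0,0,-0.08,0.3,255],
    [0,0,0,0,-0.08,0.6,255],
    [0,0,0,0,-0.08,0.8,255],
    [0,0,0,0,-0.08,1.0,255],
    [0,0,0,0,-0.08,1.0,255],
  ],
)

```text
clock: 24.2
ee_pos: [0.6245, 0.0439, 0.187]
eef_rot: [-0.001, 0.745, 0.667, -0.0]
force: [-0.4, 0.6, -0.1]
opening: 0.0579
finger_force: 12.0
```

```bash
python3 - <<'E'
from h import *
s=state();print(s["ee_pos"],s["force"],s["moment"])
E
```

```text
[0.6245 0.0439 0.187 ] [-0.4274  0.5844 -0.1147] [-0.0633  0.1096 -0.0177]
```

Emit:
servo_tool(
  plan=[
    [0,0,0,0,0.03,0.1,255],
    [0,0,0,0,0.03,0.2,255],
    [0,0,0,0,0.03,0.3,255],
    [0,0,0,0,0.03,0.4,255],
    [0,0,0,0,0.03,0.4,255],
  ],
)

```text
clock: 24.82
ee_pos: [0.6248, 0.0438, 0.1833]
eef_rot: [-0.001, 0.745, 0.667, -0.0]
force: [-1.1, -0.5, 1.2]
opening: 0.0577
finger_force: 12.0
```

```bash
python3 - <<'E'
from h import *
s=state();print(s["ee_pos"],s["force"],s["moment"])
E
```

```text
[0.6248 0.0438 0.1833] [-1.0831 -0.5391  1.2091] [-0.0661  0.1721 -0.0082]
```

Emit:
servo_tool(
  plan=[
    [0,0,0,0,0,0.1,255],
    [0,0,0,0,0,0.2,255],
    [0,0,0,0,0,0.25,255],
    [0,0,0,0,0,0.25,255],
  ],
)

```text
clock: 25.32
ee_pos: [0.625, 0.0437, 0.1809]
eef_rot: [-0.001, 0.745, 0.667, -0.0]
force: [-1.9, -1.9, 2.1]
opening: 0.0578
finger_force: 12.0
```

```bash
python3 - <<'E'
from h import *
s=state();print(s["ee_pos"],s["force"],s["moment"])
cv2.imwrite("pics/c5.png",cv2.resize(viewer.get_image("side")[190:310,240:360],(600,600),interpolation=cv2.INTER_CUBIC))
E
```

```text
[0.625  0.0437 0.1809] [-1.8772 -1.9287  2.1011] [-0.2681  0.2407 -0.0348]
```

View pics/c5.png

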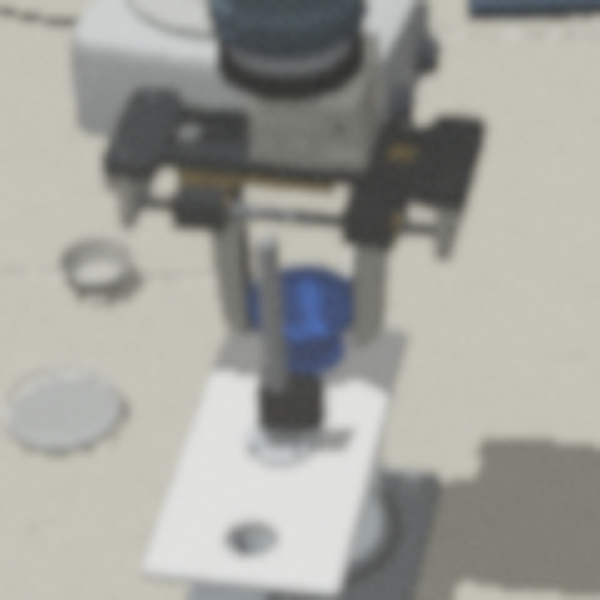

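The funnel is in the hole and nearly down, with light rubbing toward -x and -y. I'll ease it that way and go down 1 mm.

Emit:
servo_tool(
  plan=[
    [0,0,0,-0.04,-0.03,0.0,255],
    [0,0,0,-0.04,-0.03,0.1,255],
    [0,0,0,-0.04,-0.03,0.13,255],
    [0,0,0,-0.04,-0.03,0.13,255],
  ],
)

```text
clock: 25.88
ee_pos: [0.6247, 0.0434, 0.1796]
eef_rot: [-0.0, 0.745, 0.667, -0.0]
force: [-0.6, -2.1, 1.8]
opening: 0.0575
finger_force: 12.0
```

```bash
python3 - <<'E'
from h import *
s=state();print(s["ee_pos"],s["force"],s["moment"])
E
```

```text
[0.6247 0.0434 0.1796] [-0.6215 -2.0755  1.7726] [-0.3308  0.1181 -0.0533]
```

Emit:
servo_tool(
  plan=[
    [0,0,0,-0.03,0,0.05,255],
    [0,0,0,-0.03,0,0.1,255],
    [0,0,0,-0.03,0,0.15,255],
    [0,0,0,-0.03,0,0.15,255],
  ],
)

```text
clock: 26.38
ee_pos: [0.6249, 0.0429, 0.1788]
eef_rot: [0.0, 0.745, 0.667, -0.0]
force: [-1.2, -2.6, 6.3]
opening: 0.0577
finger_force: 12.0
```

```bash
python3 - <<'E'
from h import *
s=state();print(s["ee_pos"],s["force"],s["moment"])
E
```

```text
[0.6249 0.0429 0.1788] [-1.224  -2.6268  6.2826] [-0.4896  0.2668  0.0406]
```

Emit:
servo_tool(
  plan=[
    [0,0,0,0,0,0,40],
    [0,0,0,0,0,0,20],
    [0,0,0,0,0,0,20],
    [0,0,0,0,0,0,20],
  ],
)

```text
clock: 26.88
ee_pos: [0.6244, 0.0434, 0.1777]
eef_rot: [-0.001, 0.745, 0.667, -0.0]
force: [-0.1, -0.1, -0.1]
opening: 0.0854
finger_force: 0.0
```

Emit:
servo_tool(
  plan=[
    [0,0,0,0,0,-1,20],
    [0,0,0,0,0,-3,20],
    [0,0,0,0,0,-7,20],
    [0,0,0,0,0,-12,20],
    [0,0,0,0,0,-15,20],
  ],
)

```text
clock: 27.5
ee_pos: [0.6253, 0.0431, 0.3319]
eef_rot: [0.001, 0.745, 0.667, 0.001]
force: [0.4, 0.1, -1.1]
opening: 0.0854
finger_force: 0.0
```

Emit:
servo_tool(
  plan=[
    [0,0,0,0,-5,0,20],
    [0,0,0,0,-10,0,20],
    [0,0,0,0,-15,0,20],
    [0,0,0,0,-20,0,20],
    [0,0,0,0,-20,0,20],
  ],
)

```text
clock: 28.12
ee_pos: [0.4233, 0.066, 0.3297]
eef_rot: [-0.0, 0.745, 0.667, 0.0]
force: [0.5, -0.8, 0.4]
opening: 0.0856
finger_force: 0.0
```

```bash
python3 - <<'E'
from h import *
s=state();print(s["ee_pos"],s["force"],s["finger_force"],s["opening"])
t=viewer.get_image("top");d=viewer.get_image("side");cv2.imwrite("pics/top6.png",t);cv2.imwrite("pics/side6.png",d)
b=d[200:340,240:340];a=t[180:270,210:345]
o=np.zeros((560,800,3),np.uint8);o[:,:400]=cv2.resize(b,(400,560),interpolation=cv2.INTER_CUBIC);o[:267,400:]=cv2.resize(a,(400,267),interpolation=cv2.INTER_CUBIC);cv2.imwrite("pics/c6.png",o)
an=np.linspace(0,6.28,90)
for n,im in(("top",t),("side",d)):
    hs=cv2.cvtColor(im,cv2.COLOR_BGR2HSV);c=blobs(cv2.inRange(hs,(100,110,30),(130,255,255)),250,200,340,290,10)
    print(n,[cv2.boundingRect(k) for k in c])
    q=proj(n,np.c_[.6247+.029*np.cos(an),.0434+.029*np.sin(an),np.full(90,.1825)]);print(q.min(0),q.max(0))
E
```

```text
[0.4233 0.066  0.3297] [ 0.4726 -0.8053  0.4144] 0.0 0.0855649667522291
top [(296, 218, 24, 23)]
[295.7622 217.8276] [318.6331 240.2758]
side [(297, 246, 14, 12)]
[289.7063 242.7711] [311.4627 256.3871]
```

View pics/c6.png

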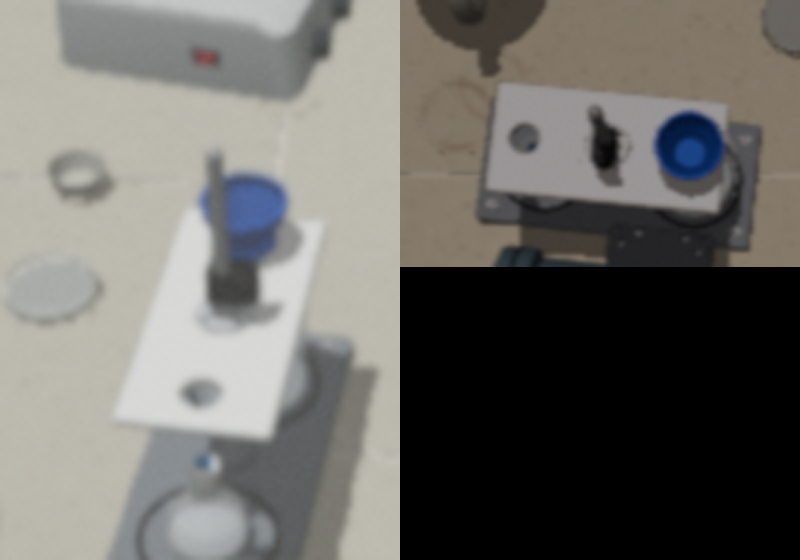

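The funnel is upright in the hole over the beaker. In the top view its rim, at (296–320, 218–241), matches the predicted seated position to about a pixel. Handing in.

```bash
python3 -c "
from workcell import workorder
print(workorder.close_job())"
```

```text
the job is handed in; nothing more can be done
None
```

The shelf is on the stop collar, the blue funnel is seated upright in the hole over the open beaker, everything is released, and the job is handed in; the system gave no verdict, but the final pictures and force readings show no problem.

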